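Clamp the block, release the arbor press and hold the dowel pressed home

TASK

A block with its dowel started is loaded in the jig under the arbor press: push the toggle clamp's handle fully down so that the clamp holds the block, then flip the safety catch on top of the press head all the way over, off the lever hub. Then pull the press lever all the way down to its stop so that the ram drives the dowel flush, and keep it pulled: you finish while holding the lever down, with the clamp still shut and the catch still flipped over. Do not disturb the bottle, jar, spare block and screwdriver lying about.

Things in the scene. Friction and masses are not known exactly. Their poses are not given: they have to be found in the camera images.
- press: Grey arbor press fixed to the bench, front to the robot. Origin: on the bench under the ram's axis; x runs back to the column, y to its left, z up ('press' x, y, z below, mm). Base 240 x 120; plywood jig board x -90..60, y -55..145, top z 45; column x 85..155, y -28..28; head x -56..155, y -34..34, z 160..238; 22 mm square ram stands up to z 262 at the start.
- clamp_grip (a point): Point on the axis of the toggle clamp's black round grip (18 mm thick, 62 mm long), 72 mm from the handle's hinge and 30 mm from its free end. The clamp stands on the jig board, left of the block; its handle swings in the upright plane along press direction (-0.479, 0.878, 0), which points from the clamp's hinge to the grip (left and to the robot).
- clamp_hinge (a point): Middle of the clamp handle's horizontal hinge axis, 100 mm above the bench; shut, the handle lies level from here, its free end 102 mm out; nothing is underneath the grip but the jig board and bench.
- clamp_handle (a joint): Toggle clamp handle, rad: 0 = level, shut, the foot hard on the block; grows as it is raised; starts open, about 0.85 to 1.03. It is stiff and stays where it is left; pushing it down takes about 4 N at the grip and brings the clamp arm down (1.4 rad per rad) until the foot presses on the block.
- clamp_arm: Steel arm of the toggle clamp, 76 mm long, with a rubber foot; upright when the handle is raised, driven by the handle down on to the block's top. Its origin is on its hinge.
- block: Dark hardwood block, 50 x 64 x 40 mm high, loose in a low wooden nest on the jig board under the ram. Its origin is the centre of its underside, 45 mm above the bench.
- dowel (a joint): Dowel in the block, 14 mm thick, m driven in: 0 = 16 mm proud of the block, 0.016 = flush with its top. Starts at 0 to 0.003. It is tight (about 30 N); the ram drives it.
- catch_tab (a point): On the safety catch's upright steel thumb tab (22 mm along press x, 5 mm thick along press y), 10 mm below its top. The catch sits on the right edge of the head's top, above the lever's hub; its nose hangs in front of a tooth on the hub and so blocks the lever. While the catch is shut this point is at press (38, -38, 276).
- catch_hinge (a point): Middle of the catch's hinge, on the head's top, at press (38, -26, 244); the hinge axis runs along press x; the tab's top is 42 mm above it while shut.
- safety_catch (a joint): Safety catch, rad: 0 = shut (lever blocked); grows as the tab is pushed to press +y (left, inboard over the head); 1.75 = fully over, the tab lying flat on the head's top. The nose is clear of the hub's tooth from about 0.9. It needs about 1 N at the tab and stays where it is left.
- lever_grip (a point): Centre of the black revolving grip, a round bar 26 mm thick and 70 mm long that lies level along press y on a stub at the end of the press lever, standing out to the right of the lever's bar. It turns freely on the stub, so it can keep its attitude in the hand. 220 mm from the lever's axis; before the pull at press (-129, -130, 333).
- lever_arm: The press lever with its grip: a 12 mm steel bar in the upright plane press y = -75. Origin on the lever's axis, at press (44, -75, 198); the axis runs along press y. A hub of 26 mm radius, with a tooth up to 52 mm, sits between the bar and the head.
- press_lever (a joint): Press lever, rad: 0 = up, the bar rising towards the robot 0.663 above level; grows as the grip is pulled down (bar at 0.663 minus the value above level). Stop at about 1.2: grip 85 mm above the bench, ram 24 mm down (20 mm per rad), dowel flush. A spring returns it if let go: 2 N at the grip at the top, 10 N at the bottom, 3 N more while the dowel moves.
- glue_bottle: White plastic glue bottle, 60 mm diameter, 170 mm tall, standing left of the press. Origin at the centre of its underside. Bystander.
- spare_block: Spare dark hardwood block, 50 x 64 x 40 mm, on the bench right of the press. Origin at the centre of its underside. Bystander.
- screw_jar: Pale, translucent jar with a wide metal lid, 68 mm diameter, 75 mm tall, right of the press. Origin at the centre of its underside. Bystander.
- screwdriver: Screwdriver with black handle lying on the bench to the left in front of the press. Bystander.

How it is judged:
On the way, in this order (a step that is already met when the one before it is completed fails the run):
1. the toggle clamp is shut on the block (value of joint clamp_handle below 0.08 rad and contact force between clamp_arm and block above 1 N), for 0.2 s.
2. the safety catch is flipped over, off the lever hub (value of joint safety_catch above 1.1 rad), for 0.2 s.
3. the lever is pulled down to its stop and the dowel is flush (value of joint press_lever above 1.14 rad and value of joint dowel above 0.0148 m), for 0.3 s.
At the end, for the whole second after the job is handed in: The robot is still holding the lever (more than 2 N on its bar or grip) at 1.14 rad or more, the dowel within 1.2 mm of flush, the catch flipped over by more than 1.1 rad, the clamp handle below 0.08 rad with its foot pressing on the block (over 1 N), the block within 6 mm of where it was loaded (all of step 1 and all of step 3 and contact force between any of the fingers, the arm and lever_arm above 2 N and value of joint safety_catch above 1.1 rad and distance of block from where it was at the start of the episode below 0.006 m); the arm keeps its last pose, push and grip.
It fails at once if a bystander is disturbed (moved more than 30 mm) (distance of any of glue_bottle, spare_block, screw_jar, screwdriver from where it was at the start of the episode above 0.03 m).
It also fails if it takes over 59 s, if anything falls off the work surface, if the arm or the gripper's body presses on something with over 40 N, if the wrist force passes 120 N, or if a joint passes its speed limit or range.

ROBOT

A 7-joint arm with a two-finger parallel gripper is mounted at the origin on the work surface. World frame = base frame: x ahead of the robot, y to its left, z up, the work surface at z = 0. Lengths are in m, angles in rad, forces in N, time in s.
With the tool pointing down it reaches from about 0.4 to 0.85 m from the base axis. Payload 4.4 kg.
Tool frame: the origin (TCP) lies midway between the tips of the shut fingers; the grasp point (between the pads) lies 19 mm behind it; y points along the fingers, z is the direction in which the jaws open and shut, and the axes are right-handed (so a half turn about y gives the same grasp; the last joint's range is limited). The gripper opens to 94 mm and grips with 3 to 60 N. Pads are 16 mm wide; open, the fingers measure 119 mm over their backs; the gripper's body (75 mm by 177 mm) begins 78 mm behind the grasp point.
Start: joints at [1.172, 0.628, 0.038, 1.517, -0.027, 0.996, -0.02], TCP at [0.212, -0.614, 0.205] pointing down, gripper open.
Joint ranges: [-3.06, 3.06], [-0.37, 2.12], [-1.25, 1.32], [0.18, 2.47], [-1.1, 4.24], [0.23, 1.98], [-2.94, 2.94]. Speed limits (rad/s): [2.57, 2.57, 3.14, 3.14, 3.14, 3.14, 3.14].

INTERFACE

Orientations are given as a 3x3 rotation matrix whose columns are the frame's x, y, z axes.
In Python, from station import status, imaging, arm gives the robot as it stands.
- The arm moves only by the tool servo_tool, never from a script. Its argument "steps" is a list of rows, each an object with "translation": the shift along the tool's x, y, z in cm, a list of three; "turn": the turn about the tool's y in degrees. A call has 1 to 5 rows; each row is the pose to reach, as a shift and turn from the pose commanded when the call began, along the tool's axes at that moment; what a row does not reach only later rows make up. A row lasts 1/12 s, in which the tool goes at most 41.7 mm and 7.16 degrees, less where a joint would pass 70% of its speed; a pose out of reach is approached as far as the arm can. A call with a gripper value outside its range is refused whole. "grip" is the opening, from 0 (shut) to 1 (fully open), set as the call begins (left out, the last holds). The fingers move at their own pace and stop on an object; "newtons" is the grip in N (left out, the last holds). Time passes only in rows, so rows that repeat a pose let the fingers close. It gives the time, the measured TCP pose, the force and the opening at its end, in the units of the state.
- status.state(): the state, without advancing time (a new reading comes with each control period).
- imaging.snapshot(name): name is "scene" or "top"; returns a dict with "img" (420x560x3 uint8, red, green, blue), "K" (3x3 intrinsics, pixels), "position" and "rotation" of the camera in the world. Camera axes: x right, y up, looking along -z (the intrinsics and any distortion apply to the point x, -y, -z); pixel columns grow to the right and rows downward; lengths in m; the calibration is good to about 2 mm. A picture is of the moment at which its call begins. There is no depth.
- arm.close_job(): hands the job in, once; it reports no verdict.
Trained networks look in a picture, given as the dict that the camera call returned (one of the last four; its "shot" number tells which), for a name from the list of things; names that differ only in an ending like _2 or _b are one class to them, and where a whole thing is asked for, a point or a joint stands for the part that bears it (a point fixed in the world has none). Each returns a list of dicts, best first, with "score" (0 to 1); they miss things now and then, are a little off and sometimes report something else, mostly with a low value. They report only what shows in the picture. A call takes as long as a camera call.
- imaging.recognise(target, picture): "location" ([x, y, z] in m, in world coordinates, good to about 4 mm: the middle of the surface that is visible of it).
- imaging.landmark_of(target, picture): "location" ([x, y, z] in m, in world coordinates, good to about 4 mm: a listed point, or the origin of a listed thing).
The state is a dict: "time_s": time; "qpos": joint angles; "qvel": joint speeds; "joint_efforts": joint torques, N m; "tcp_pos": TCP position; "tcp_rot": TCP orientation; "wrist_force": force on the tool from outside, world axes, zero at the start; "moment": the same for the moment, N m; "grip_width": finger opening in m.
Only numpy, scipy, OpenCV 4.12 (cv2) and the standard library are available. Lean on these libraries where they do the work, as an engineer would, in place of code of your own. Each camera call takes 0.05 s, during which the arm holds its last target.

## Working session

There is one attempt and no reset: what is moved stays moved. The work goes in short steps, Python scripts to look and compute and a tool call to move; the robot and the scene stay as the last step left them, time stands still between calls to the robot, and variables do not carry over. Pictures are saved under pics/ and viewed, and the job is handed in when it is done.

Besides the shell and the picture viewer there is one more tool, called by a JSON object that holds its "fn" and its "kwargs", one argument or row to a line. servo_tool: Moves the arm, as the interface text tells. Its arguments: {"type":"object","properties":{"steps":{"type":"array","items":{"type":"object","properties":{"translation":{"type":"array","items":{"type":"number"}},"turn":{"type":"number"}}}},"grip":{"type":"number"},"newtons":{"type":"number"}},"required":["steps"]}

```bash
mkdir -p pics; ls
python3 - <<'E'
from station import status, imaging, arm
import cv2, numpy as np
s=status.state(); 
for k,v in s.items(): print(k,np.round(v,3).tolist())
for n in ("scene","top"):
    p=imaging.snapshot(n); cv2.imwrite(f"pics/{n}0.png",p["img"][:,:,::-1])
    print(n,p["position"],np.round(p["rotation"],3).tolist(),np.round(p["K"],1).tolist())
    for t in ("press","clamp_grip","clamp_hinge","catch_tab","catch_hinge","lever_grip","lever_arm","block","glue_bottle","spare_block","screw_jar","screwdriver"):
        r=imaging.landmark_of(t,p); print(t,[(np.round(a["location"],4).tolist(),round(a["score"],2)) for a in r[:2]])
print(status.state()["time_s"])
E
```

```text
pics
time_s 0.0
qpos [1.172, 0.629, 0.038, 1.518, -0.027, 0.996, -0.02]
qvel [-0.001, -0.0, -0.0, 0.0, -0.001, 0.002, -0.0]
joint_efforts [0.0, -54.972, 1.144, -18.663, -0.052, 0.024, 0.0]
tcp_pos [0.212, -0.614, 0.205]
tcp_rot [[-0.945, -0.001, 0.327], [-0.327, 0.002, -0.945], [0.0, -1.0, -0.002]]
wrist_force [-0.156, 0.565, 0.08]
moment [0.013, -0.019, -0.012]
grip_width 0.094
scene [0.88689193 0.62783805 1.05860719] [[-0.866, -0.381, 0.325], [0.5, -0.675, 0.542], [0.013, 0.632, 0.775]] [[463.2, 0.0, 276.7], [0.0, 463.2, 201.7], [0.0, 0.0, 1.0]]
press [([0.6267, -0.0368, 0.0005], 0.79)]
clamp_grip [([0.5331, 0.0737, 0.1582], 0.6)]
clamp_hinge [([0.5631, 0.0404, 0.1016], 0.96), ([0.5727, 0.0309, 0.0981], 0.65)]
catch_tab [([0.6845, -0.0615, 0.2756], 0.53)]
catch_hinge [([0.6705, -0.0483, 0.247], 0.91), ([0.6328, -0.0351, 0.0473], 0.49)]
lever_grip [([0.5482, -0.2013, 0.3327], 0.71)]
lever_arm [([0.6995, -0.0945, 0.199], 0.75)]
block [([0.6341, -0.0358, 0.0504], 0.66), ([0.6977, -0.0883, 0.1985], 0.23)]
glue_bottle [([0.4873, 0.2447, 0.0007], 0.6)]
spare_block [([0.5572, -0.3444, -0.
[... 301 characters left out ...]
0, 272.6], [0.0, 494.9, 215.1], [0.0, 0.0, 1.0]]
press [([0.6274, -0.0346, 0.0041], 0.55)]
clamp_grip [([0.5348, 0.0716, 0.1609], 0.59)]
clamp_hinge [([0.5657, 0.0399, 0.1021], 0.68)]
catch_tab [([0.6825, -0.0593, 0.2772], 0.55)]
catch_hinge [([0.6759, -0.0472, 0.2438], 0.87), ([0.7147, -0.2954, 0.0025], 0.58)]
lever_grip [([0.55, -0.2, 0.3329], 0.92), ([0.5307, 0.0732, 0.1589], 0.72)]
lever_arm [([0.694, -0.0938, 0.1987], 0.64)]
block [([0.6327, -0.0373, 0.0441], 0.63)]
glue_bottle [([0.4877, 0.2428, 0.0026], 0.62)]
spare_block [([0.5537, -0.3427, -0.0026], 0.86)]
screw_jar [([0.7159, -0.296, 0.0036], 0.94), ([0.6758, -0.045, 0.242], 0.26)]
screwdriver [([0.3389, 0.2078, 0.0009], 0.93)]
1.3
```

View pics/scene0.png

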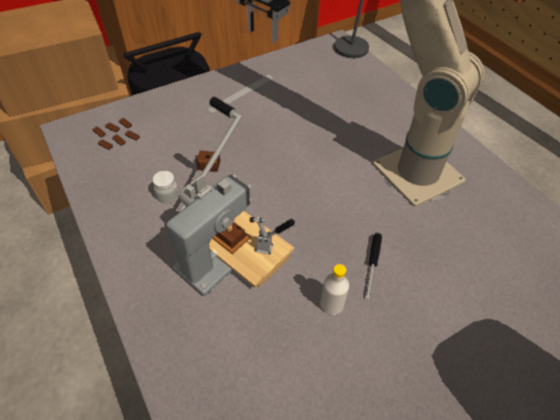

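View pics/top0.png

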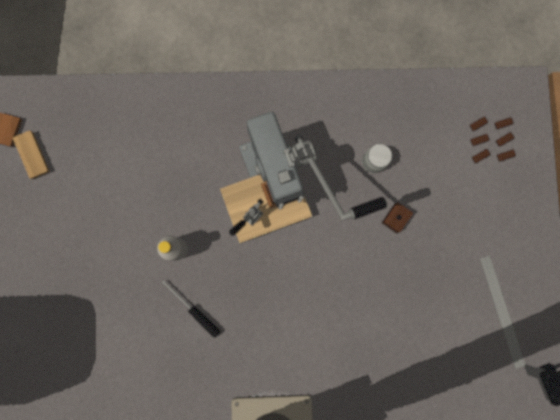

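```bash
cat > h.py <<'E'
import numpy as np
# fit press planar pose: press coords vs world avg
P=np.array([[0,0],[0,0],[38,-38],[38,-38],[38,-26],[38,-26],[-129,-130],[-129,-130],[44,-75],[44,-75],[0,0],[0,0]])/1e3
W=np.array([[.6267,-.0368],[.6274,-.0346],[.6845,-.0615],[.6825,-.0593],[.6705,-.0483],[.6759,-.0472],[.5482,-.2013],[.55,-.2],[.6995,-.0945],[.694,-.0938],[.6341,-.0358],[.6327,-.0373]])
def fit():
    pm,wm=P.mean(0),W.mean(0); H=(P-pm).T@(W-wm); th=np.arctan2(H[0,1]-H[1,0],H[0,0]+H[1,1])
    R=np.array([[np.cos(th),-np.sin(th)],[np.sin(th),np.cos(th)]]); return th,R,wm-R@pm
th,R2,t2=fit()
def w(x,y,z): return np.r_[R2@[x/1e3,y/1e3]+t2,z/1e3]
E
python3 - <<'E'
from h import *
print(th,t2); print(np.round((W-(P@R2.T+t2))*1e3,1))
print(R2@[-.479,.878])
E
```

```text
0.32155929708568654 [ 0.63108704 -0.03619059]
[[-4.4 -0.6]
 [-3.7  1.6]
 [ 5.4 -1.3]
 [ 3.4  0.9]
 [-4.9  0.5]
 [ 0.5  1.6]
 [-1.6 -1. ]
 [ 0.2  0.3]
 [ 3.  -1.1]
 [-2.5 -0.4]
 [ 3.   0.4]
 [ 1.6 -1.1]]
[-0.73193693  0.68161084]
```

The pictures agree with the networks: press yawed about 18°, clamp handle raised at top px (240,225), lever grip at (368,208), and the catch on the head's right edge. The fit residuals are at most 5 mm, so next I plan the approach over the clamp.

```bash
cat >> h.py <<'E'
from station import status
def plan(p,yaw=None,R=None,pos=None):
    s=status.state(); R=np.array(s["tcp_rot"]); pos=np.array(s["tcp_pos"])
    d=R.T@(np.array(p)-pos)*100
    yaw=th if yaw is None else yaw
    cur=np.arctan2(R[1,2],R[0,2]); dy=(np.degrees(yaw-cur)+180)%360-180
    print("t",round(s["time_s"],2),"pos",np.round(pos,4),"shift cm",np.round(d,2),"turn",round(-dy,1),"F",np.round(s["wrist_force"],1))
hinge=np.array([.5645,.040]); hd=R2@[-.479,.878]
def cl(r,z): return np.r_[hinge+hd*r/1e3,z/1e3]
def topress():
    s=status.state(); d=np.array(s["tcp_pos"]); q=R2.T@(d[:2]-t2)*1e3; f=np.array(s["wrist_force"]); print("press mm",np.round(q,1),round(d[2]*1e3,1),"F press",np.round(R2.T@f[:2],1),round(f[2],1),"w",round(s["grip_width"],4))
E
python3 - <<'E'
from h import *
plan([.40,-.2,.25]); plan(cl(52,230))
E
```

```text
t 1.3 pos [ 0.2124 -0.6144  0.2055] shift cm [-31.27  -4.45 -33.03] turn -89.4 F [1.2 0.6 0.6]
t 1.3 pos [ 0.2124 -0.6144  0.2055] shift cm [-52.21  -2.45 -54.94] turn -89.4 F [1.2 0.6 0.6]
```

{"fn": "servo_tool", "kwargs": {
  "steps": [
    {"translation": [-2.5,-1,-2.6],"turn": -7},
    {"translation": [-5,-2,-5.2],"turn": -14},
    {"translation": [-7.5,-3,-7.8],"turn": -21},
    {"translation": [-10,-4,-10.4],"turn": -28},
    {"translation": [-12.5,-4.5,-13],"turn": -35}
  ],
  "grip": 0,
  "newtons": 20
}}

```text
time_s: 1.72
tcp_pos: [0.2889, -0.4496, 0.2517]
tcp_rot: [[-0.582, 0.001, 0.813], [-0.813, -0.002, -0.582], [0.001, -1.0, 0.002]]
wrist_force: [1.1, -0.6, -0.2]
grip_width: 0.0641
```

Run:
```python
from h import *
plan([.40,-.2,.25]); plan(cl(52,230))
```

```text
t 1.72 pos [ 0.2889 -0.4496  0.2517] shift cm [-26.76   0.14  -5.49] turn -54.0 F [ 1.1 -0.6 -0.2]
t 1.72 pos [ 0.2889 -0.4496  0.2517] shift cm [-56.52   2.1  -11.25] turn -54.0 F [ 1.1 -0.6 -0.2]
```

{"fn": "servo_tool", "kwargs": {
  "steps": [
    {"translation": [-4,0,-0.8],"turn": -7},
    {"translation": [-8,0,-1.6],"turn": -14},
    {"translation": [-12,0,-2.4],"turn": -21},
    {"translation": [-16,0,-3.2],"turn": -28},
    {"translation": [-20,0,-4],"turn": -35}
  ]
}}

```text
time_s: 2.13
tcp_pos: [0.3735, -0.2635, 0.2509]
tcp_rot: [[-0.011, 0.001, 1.0], [-1.0, -0.001, -0.011], [0.001, -1.0, 0.001]]
wrist_force: [1.0, -0.7, 0.0]
grip_width: 0.0309
```

Run:
```python
from h import *
plan(cl(52,230))
```

```text
t 2.13 pos [ 0.3735 -0.2635  0.2509] shift cm [-34.06   2.07  14.93] turn -19.0 F [ 1.  -0.7  0. ]
```

{"fn": "servo_tool", "kwargs": {
  "steps": [
    {"translation": [-4,0,0.6],"turn": -6},
    {"translation": [-8,0,1.5],"turn": -13},
    {"translation": [-12,0,3],"turn": -19},
    {"translation": [-16,0,4.5],"turn": -19},
    {"translation": [-19.5,0,6.5],"turn": -19}
  ]
}}

```text
time_s: 2.55
tcp_pos: [0.4403, -0.0701, 0.2509]
tcp_rot: [[0.31, -0.0, 0.951], [-0.951, -0.001, 0.31], [0.001, -1.0, -0.0]]
wrist_force: [0.4, 0.2, 0.2]
grip_width: 0.0008
```

Run:
```python
from h import *
plan(cl(52,230))
```

```text
t 2.55 pos [ 0.4403 -0.0701  0.2509] shift cm [-11.17   2.08  12.7 ] turn -0.4 F [0.4 0.2 0.2]
```

{"fn": "servo_tool", "kwargs": {
  "steps": [
    {"translation": [-2.5,0,2.8],"turn": 0},
    {"translation": [-5,0,5.6],"turn": 0},
    {"translation": [-7.5,0,8.5],"turn": 0},
    {"translation": [-10,0.5,11.3],"turn": 0},
    {"translation": [-11.2,1.5,12.7],"turn": 0}
  ]
}}

```text
time_s: 2.97
tcp_pos: [0.5296, 0.0795, 0.2366]
tcp_rot: [[0.314, 0.005, 0.949], [-0.949, 0.004, 0.314], [-0.002, -1.0, 0.006]]
wrist_force: [0.4, 0.3, -1.1]
grip_width: 0.0006
```

Run:
```python
from h import *
from station import imaging
import cv2
for n in("scene","top"):
    p=imaging.snapshot(n)
    im=p["img"][:,:,::-1]; im=im[170:290,190:340] if n=="scene" else im[90:260,180:420]
    cv2.imwrite(f"pics/{n}1.png",cv2.resize(im,None,fx=3,fy=3))
    for t in ("clamp_grip","clamp_hinge"):
        r=imaging.landmark_of(t,p); print(t,[(np.round(a["location"],4).tolist(),round(a["score"],2)) for a in r[:2]])
plan(cl(52,180));plan(cl(66,108)); print(hd)
```

```text
clamp_grip []
clamp_hinge [([0.5627, 0.0401, 0.0999], 0.81)]
clamp_grip []
clamp_hinge [([0.6285, -0.0352, 0.0024], 0.71), ([0.5664, 0.0407, 0.0996], 0.57)]
t 3.27 pos [0.5265 0.0723 0.2357] shift cm [-0.31  5.56  0.1 ] turn -0.5 F [ 0.1 -0.   0.2]
t 3.27 pos [0.5265 0.0723 0.2357] shift cm [-1.54 12.76 -0.58] turn -0.5 F [ 0.1 -0.   0.2]
[-0.73193693  0.68161084]
```

View pics/scene1.png

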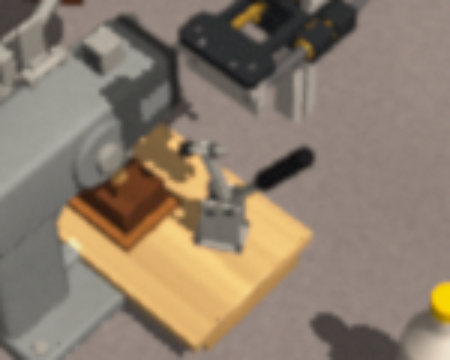

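View pics/top1.png

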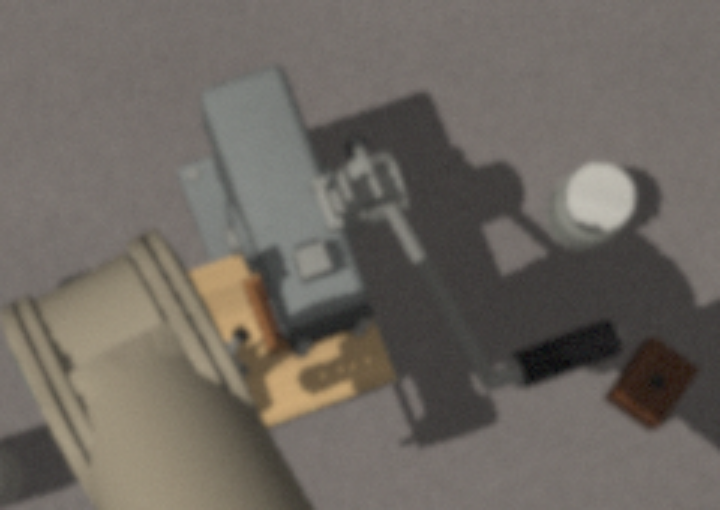

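The picture shows the shut fingertips (crop 297,118) over the black clamp grip (crop 290,165), so I descend.

{"fn": "servo_tool", "kwargs": {
  "steps": [
    {"translation": [-0.3,2,0],"turn": 0},
    {"translation": [-0.3,4,0],"turn": 0},
    {"translation": [-0.4,5.5,0],"turn": 0},
    {"translation": [-0.6,6.5,-0.1],"turn": 0},
    {"translation": [-0.8,7.5,-0.2],"turn": 0}
  ]
}}

```text
time_s: 3.68
tcp_pos: [0.5233, 0.0796, 0.1611]
tcp_rot: [[0.308, 0.003, 0.951], [-0.951, -0.0, 0.308], [0.001, -1.0, 0.003]]
wrist_force: [1.9, -0.0, 4.5]
grip_width: 0.0004
```

Run:
```python
from h import *
plan(cl(66,108)); topress()
```

```text
t 3.68 pos [0.5233 0.0796 0.1611] shift cm [-0.74  5.31 -0.53] turn -0.5 F [ 1.9 -0.   4.5]
press mm [-65.6 143.9] 161.1 F press [ 1.8 -0.7] 4.5 w 0.0004
```

Contact at 4.5 N, as expected. I keep pushing.

{"fn": "servo_tool", "kwargs": {
  "steps": [
    {"translation": [-0.2,1,-0.1],"turn": 0},
    {"translation": [-0.4,2,-0.2],"turn": 0},
    {"translation": [-0.5,3,-0.3],"turn": 0},
    {"translation": [-0.6,4,-0.4],"turn": 0},
    {"translation": [-0.7,4.6,-0.5],"turn": 0}
  ]
}}

```text
time_s: 4.1
tcp_pos: [0.5156, 0.0871, 0.1135]
tcp_rot: [[0.311, 0.0, 0.95], [-0.95, 0.002, 0.311], [-0.001, -1.0, 0.001]]
wrist_force: [1.4, 4.2, 3.4]
grip_width: 0.0003
```

Run:
```python
from h import *
plan(cl(66,108)); topress()
```

```text
t 4.1 pos [0.5156 0.0871 0.1135] shift cm [ 0.22  0.55 -0.01] turn -0.3 F [1.4 4.2 3.4]
press mm [-70.6 153.5] 113.5 F press [2.6 3.5] 3.4 w 0.0003
```

{"fn": "servo_tool", "kwargs": {
  "steps": [
    {"translation": [0,0.3,0],"turn": 0},
    {"translation": [0,0.6,0],"turn": 0},
    {"translation": [0,0.8,0],"turn": 0}
  ]
}}

```text
time_s: 4.35
tcp_pos: [0.5152, 0.0869, 0.1084]
tcp_rot: [[0.311, -0.0, 0.951], [-0.951, -0.001, 0.311], [0.0, -1.0, -0.0]]
wrist_force: [-9.0, 1.8, 40.9]
grip_width: 0.0003
```

Run:
```python
from h import *
plan(cl(66,108)); topress()
```

```text
t 4.35 pos [0.5152 0.0869 0.1084] shift cm [0.21 0.04 0.04] turn -0.3 F [-9.   1.8 40.9]
press mm [-71.1 153.4] 108.4 F press [-7.9  4.6] 40.9 w 0.0003
```

The handle is hard on its stop at z 108 mm, level as expected. I ease off, lift clear and look.

{"fn": "servo_tool", "kwargs": {
  "steps": [
    {"translation": [0,-0.3,0],"turn": 0},
    {"translation": [0,-0.4,0],"turn": 0},
    {"translation": [0,-3,0],"turn": 0},
    {"translation": [0,-7,0],"turn": 0},
    {"translation": [2,-11,0],"turn": 0}
  ]
}}

```text
time_s: 4.77
tcp_pos: [0.5188, 0.0706, 0.214]
tcp_rot: [[0.315, -0.005, 0.949], [-0.949, 0.001, 0.315], [-0.002, -1.0, -0.004]]
wrist_force: [2.1, 0.5, -0.5]
grip_width: 0.0006
```

Run:
```python
from h import *
from station import imaging
import cv2
for n in("scene",):
    p=imaging.snapshot(n)
    im=p["img"][:,:,::-1]; im=im[150:290,160:340] 
    cv2.imwrite(f"pics/{n}2.png",cv2.resize(im,None,fx=4,fy=4))
    for t in ("clamp_grip","clamp_hinge","catch_tab","catch_hinge","lever_grip"):
        r=imaging.landmark_of(t,p); print(t,[(np.round(a["location"],4).tolist(),round(a["score"],2)) for a in r[:2]])
print("expected shut grip",cl(72,100), w(38,-38,276))
plan(w(38,0,380));plan(w(38,-80,330)); topress()
```

```text
clamp_grip [([0.5122, 0.091, 0.0987], 0.65), ([0.3385, 0.2043, -0.0029], 0.2)]
clamp_hinge [([0.5634, 0.0392, 0.1011], 0.73)]
catch_tab [([0.6825, -0.0629, 0.2742], 0.65), ([0.7156, -0.2961, 0.0033], 0.45)]
catch_hinge [([0.6736, -0.0453, 0.2452], 0.79)]
lever_grip [([0.5483, -0.2003, 0.3318], 0.86)]
expected shut grip [0.51180054 0.08907598 0.1       ] [ 0.67914906 -0.06023309  0.276     ]
t 5.07 pos [0.5198 0.0676 0.2123] shift cm [ 13.29 -16.81  11.1 ] turn -0.4 F [-0.6  0.4 -0.3]
t 5.07 pos [0.5198 0.0676 0.2123] shift cm [ 21.29 -11.81  11.17] turn -0.4 F [-0.6  0.4 -0.3]
press mm [-72.7 133.6] 212.3 F press [-0.4  0.6] -0.3 w -0.0001
```

View pics/scene2.png

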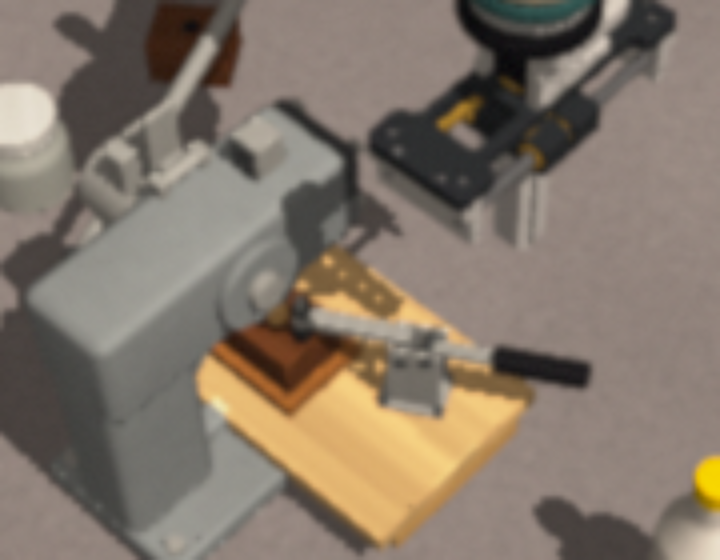

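The clamp is shut: handle level at crop (540,367), grip at z 0.099, foot on the block. The catch is still upright. Next I go over the head to the tab's right side.

{"fn": "servo_tool", "kwargs": {
  "steps": [
    {"translation": [0,-4,0],"turn": 0},
    {"translation": [0,-8,0],"turn": 0},
    {"translation": [1,-12,1],"turn": 0},
    {"translation": [3,-15,3],"turn": 0},
    {"translation": [6,-16,5],"turn": 0}
  ]
}}

```text
time_s: 5.48
tcp_pos: [0.5885, 0.0301, 0.378]
tcp_rot: [[0.315, 0.005, 0.949], [-0.949, 0.002, 0.315], [-0.0, -1.0, 0.005]]
wrist_force: [1.3, 0.7, 0.4]
grip_width: 0.0007
```

{"fn": "servo_tool", "kwargs": {
  "steps": [
    {"translation": [3.5,0,1.5],"turn": 0},
    {"translation": [7,0,3],"turn": 0},
    {"translation": [10.5,0,4.5],"turn": 0},
    {"translation": [14,0,6],"turn": 0},
    {"translation": [16,0,6.2],"turn": 0}
  ]
}}

```text
time_s: 5.9
tcp_pos: [0.6975, -0.1097, 0.3693]
tcp_rot: [[0.308, -0.005, 0.951], [-0.951, -0.001, 0.308], [-0.0, -1.0, -0.005]]
wrist_force: [-0.7, -0.6, 0.2]
grip_width: 0.0003
```

Run:
```python
from h import *
plan(w(40,-82,330)); plan(w(40,-82,268));topress()
```

```text
t 5.9 pos [ 0.6975 -0.1097  0.3693] shift cm [-0.87  3.93  0.03] turn -0.5 F [-0.7 -0.6  0.2]
t 5.9 pos [ 0.6975 -0.1097  0.3693] shift cm [-0.87 10.13  0.06] turn -0.5 F [-0.7 -0.6  0.2]
press mm [ 39.8 -90.7] 369.3 F press [-0.8 -0.3] 0.2 w 0.0003
```

{"fn": "servo_tool", "kwargs": {
  "steps": [
    {"translation": [-0.3,3,0],"turn": 0},
    {"translation": [-0.6,6,0],"turn": 0},
    {"translation": [-0.7,9,0],"turn": 0},
    {"translation": [-0.7,10.1,0],"turn": 0},
    {"translation": [-0.7,10.1,0],"turn": 0}
  ]
}}

```text
time_s: 6.32
tcp_pos: [0.6911, -0.0992, 0.2675]
tcp_rot: [[0.311, -0.01, 0.95], [-0.95, 0.0, 0.311], [-0.003, -1.0, -0.009]]
wrist_force: [0.1, -0.4, 0.2]
grip_width: 0.0005
```

Run:
```python
from h import *
from station import imaging
import cv2
for n in("scene","top"):
    p=imaging.snapshot(n)
    im=p["img"][:,:,::-1]; im=im[110:250,140:300]if n=="scene" else im[90:230,220:400]
    cv2.imwrite(f"pics/{n}3.png",cv2.resize(im,None,fx=4,fy=4))
plan(w(40,-82,268));topress()
```

```text
t 6.42 pos [ 0.6941 -0.0993  0.2727] shift cm [0.22 0.47 0.02] turn -0.3 F [-0.1 -0.2  0.4]
press mm [ 39.8 -79.8] 272.7 F press [-0.2 -0.1] 0.4 w 0.0005
```

View pics/scene3.png

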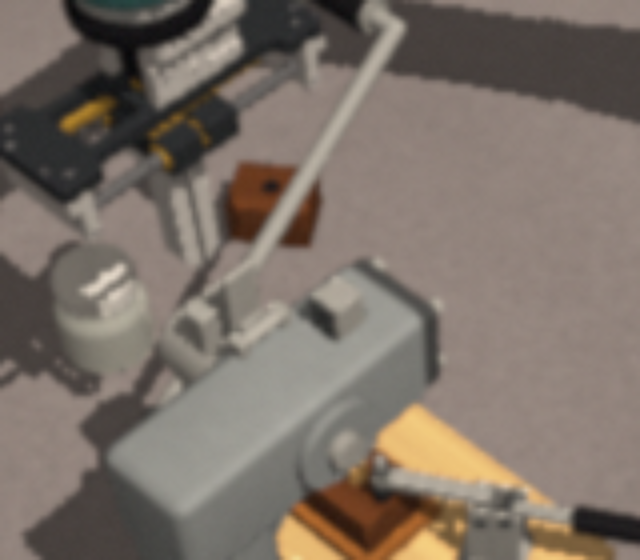

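The fingertips (crop 200,260) are beside the tab (crop 240,295), on its outer side. I push toward press +y.

{"fn": "servo_tool", "kwargs": {
  "steps": [
    {"translation": [-1.6,0.3,0],"turn": 0},
    {"translation": [-3.2,0.5,0],"turn": 0},
    {"translation": [-4.4,0.5,0],"turn": 0},
    {"translation": [-5.4,0.5,0],"turn": 0},
    {"translation": [-6.4,0.5,0],"turn": 0}
  ]
}}

```text
time_s: 6.83
tcp_pos: [0.6747, -0.0382, 0.2693]
tcp_rot: [[0.31, 0.003, 0.951], [-0.951, -0.001, 0.31], [0.002, -1.0, 0.003]]
wrist_force: [-0.2, -1.6, 0.3]
grip_width: 0.0005
```

Run:
```python
from h import *
plan(w(40,2,268));topress()
```

```text
t 6.83 pos [ 0.6747 -0.0382  0.2693] shift cm [-1.77  0.13 -0.08] turn -0.4 F [-0.2 -1.6  0.3]
press mm [ 40.7 -15.7] 269.3 F press [-0.7 -1.4] 0.3 w 0.0005
```

Contact: 1.4 N against the tab. I continue over and then press down.

{"fn": "servo_tool", "kwargs": {
  "steps": [
    {"translation": [-1,0.1,0],"turn": 0},
    {"translation": [-2,0.3,0],"turn": 0},
    {"translation": [-2.5,0.7,0],"turn": 0},
    {"translation": [-2.8,1.1,0],"turn": 0},
    {"translation": [-2.8,1.3,0],"turn": 0}
  ]
}}

```text
time_s: 7.25
tcp_pos: [0.6648, -0.0103, 0.254]
tcp_rot: [[0.312, -0.001, 0.95], [-0.95, 0.001, 0.312], [-0.002, -1.0, -0.001]]
wrist_force: [0.2, 2.2, 1.2]
grip_width: 0.0002
```

Run:
```python
from h import *
plan(w(40,2,268));topress()
```

```text
t 7.25 pos [ 0.6648 -0.0103  0.254 ] shift cm [ 1.19 -1.4  -0.01] turn -0.3 F [0.2 2.2 1.2]
press mm [40.2 13.9] 254.0 F press [0.9 2. ] 1.2 w 0.0002
```

{"fn": "servo_tool", "kwargs": {
  "steps": [
    {"translation": [0,0.2,0],"turn": 0},
    {"translation": [0,0.3,0],"turn": 0}
  ]
}}

```text
time_s: 7.42
tcp_pos: [0.6651, -0.0107, 0.2526]
tcp_rot: [[0.31, -0.0, 0.951], [-0.951, 0.002, 0.31], [-0.002, -1.0, 0.0]]
wrist_force: [-4.5, 2.4, 11.8]
grip_width: 0.0003
```

{"fn": "servo_tool", "kwargs": {
  "steps": [
    {"translation": [0,-4,0],"turn": 0},
    {"translation": [0,-8,0],"turn": 0},
    {"translation": [0,-12,0],"turn": 0},
    {"translation": [0,-15,0],"turn": 0}
  ],
  "grip": 1
}}

```text
time_s: 7.75
tcp_pos: [0.6658, -0.0129, 0.4049]
tcp_rot: [[0.309, 0.003, 0.951], [-0.951, -0.0, 0.309], [0.001, -1.0, 0.002]]
wrist_force: [0.3, 0.1, 0.6]
grip_width: 0.0236
```

Run:
```python
from h import *
from station import imaging
import cv2
for n in("scene","top"):
    p=imaging.snapshot(n)
    im=p["img"][:,:,::-1]; im=im[110:250,140:300]if n=="scene" else im[90:230,220:400]
    cv2.imwrite(f"pics/{n}4.png",cv2.resize(im,None,fx=4,fy=4))
    for t in ("lever_grip","catch_tab","clamp_grip","catch_hinge"):
        r=imaging.landmark_of(t,p); print(t,[(np.round(a["location"],4).tolist(),round(a["score"],2)) for a in r[:2]])
print(w(-129,-130,333),w(38,7,250))
plan(w(-129,-135,405));topress()
```

```text
lever_grip [([0.5443, -0.2014, 0.3333], 0.94)]
catch_tab [([0.6692, -0.0201, 0.2474], 0.82)]
clamp_grip [([0.5114, 0.0914, 0.0968], 0.72)]
catch_hinge [([0.6723, -0.0478, 0.2462], 0.87)]
lever_grip [([0.5488, -0.2018, 0.3299], 0.54)]
catch_tab []
clamp_grip [([0.513, 0.0939, 0.1029], 0.51)]
catch_hinge []
[ 0.54978512 -0.20029725  0.333     ] [ 0.66492698 -0.01753962  0.25      ]
t 8.25 pos [ 0.6649 -0.0123  0.4003] shift cm [ 14.8   -0.44 -16.77] turn -0.4 F [ 0.6  0.1 -0.5]
press mm [39.6 12. ] 400.3 F press [ 0.6 -0.1] -0.5 w 0.0638
```

View pics/scene4.png

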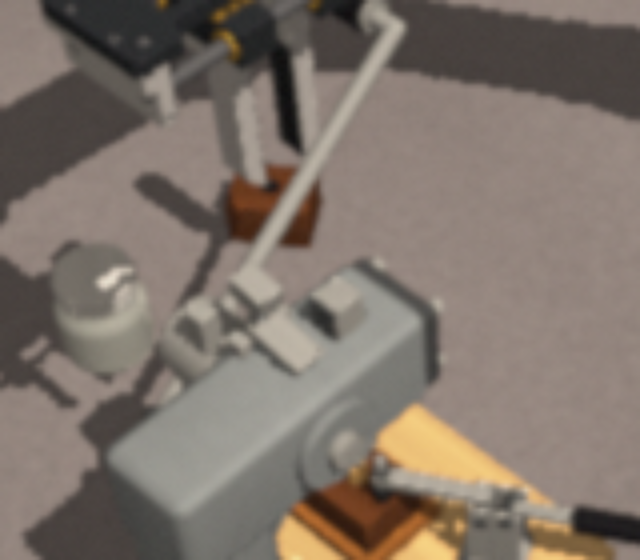

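The tab lies flat on the head (crop 285,345; z 0.247, where the expected value is 0.250). Now the lever grip.

{"fn": "servo_tool", "kwargs": {
  "steps": [
    {"translation": [2.7,-0.2,-2.8],"turn": 0},
    {"translation": [5.4,-0.4,-5.6],"turn": 0},
    {"translation": [8.1,-0.4,-8.4],"turn": 0},
    {"translation": [10.8,-0.4,-11.2],"turn": 0},
    {"translation": [13.5,-0.4,-14],"turn": 0}
  ],
  "grip": 1
}}

```text
time_s: 8.67
tcp_pos: [0.5728, -0.1852, 0.4052]
tcp_rot: [[0.31, -0.001, 0.951], [-0.951, 0.0, 0.31], [-0.0, -1.0, -0.001]]
wrist_force: [0.3, 0.5, 0.5]
grip_width: 0.0932
```

Run:
```python
from h import *
plan(w(-130,-137,380));plan(w(-130,-137,314));topress()
```

```text
t 8.67 pos [ 0.5728 -0.1852  0.4052] shift cm [ 1.42  2.52 -2.75] turn -0.3 F [0.3 0.5 0.5]
t 8.67 pos [ 0.5728 -0.1852  0.4052] shift cm [ 1.42  9.12 -2.74] turn -0.3 F [0.3 0.5 0.5]
press mm [-102.4 -123. ] 405.2 F press [0.4 0.3] 0.5 w 0.0932
```

{"fn": "servo_tool", "kwargs": {
  "steps": [
    {"translation": [1.4,0,-2.7],"turn": 0},
    {"translation": [1.4,2.5,-2.7],"turn": 0},
    {"translation": [1.4,5,-2.7],"turn": 0},
    {"translation": [1.4,7.5,-2.7],"turn": 0},
    {"translation": [1.4,9.1,-2.7],"turn": 0}
  ]
}}

```text
time_s: 9.08
tcp_pos: [0.5511, -0.2056, 0.312]
tcp_rot: [[0.309, -0.003, 0.951], [-0.951, 0.001, 0.309], [-0.002, -1.0, -0.003]]
wrist_force: [-0.0, -0.1, 0.2]
grip_width: 0.0944
```

Run:
```python
from h import *
from station import imaging
import cv2
for n in("scene","top"):
    p=imaging.snapshot(n)
    im=p["img"][:,:,::-1]; im=im[50:190,160:320]if n=="scene" else im[130:270,270:450]
    cv2.imwrite(f"pics/{n}5.png",cv2.resize(im,None,fx=4,fy=4))
plan(w(-130,-137,314));topress()
```

```text
t 9.18 pos [ 0.5505 -0.2053  0.3115] shift cm [ 0.2  -0.25 -0.01] turn -0.4 F [ 0.4  0.2 -0.7]
press mm [-129.9 -135. ] 311.5 F press [0.4 0. ] -0.7 w 0.0939
```

View pics/scene5.png

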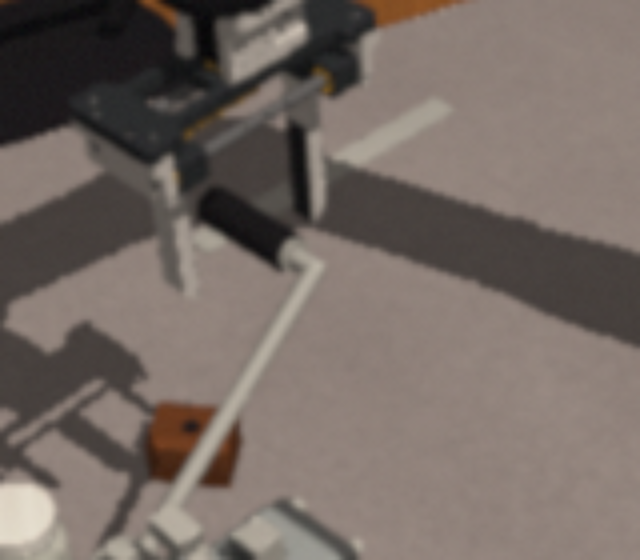

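The grip (crop 245,225) sits between the open fingers. I close on it.

{"fn": "servo_tool", "kwargs": {
  "steps": [
    {"translation": [0.1,0,0],"turn": 0},
    {"translation": [0.1,0,0],"turn": 0},
    {"translation": [0.1,0,0],"turn": 0},
    {"translation": [0.1,0,0],"turn": 0},
    {"translation": [0.1,0,0],"turn": 0}
  ],
  "grip": 0,
  "newtons": 40
}}

```text
time_s: 9.6
tcp_pos: [0.5535, -0.2064, 0.3156]
tcp_rot: [[0.31, 0.001, 0.951], [-0.951, -0.001, 0.31], [0.001, -1.0, 0.001]]
wrist_force: [-0.1, -1.3, -0.5]
grip_width: 0.0643
```

{"fn": "servo_tool", "kwargs": {
  "steps": [
    {"translation": [0.1,0,0],"turn": 0},
    {"translation": [0.1,0,0],"turn": 0},
    {"translation": [0.1,0,0],"turn": 0},
    {"translation": [0.1,0,0],"turn": 0}
  ]
}}

```text
time_s: 9.93
tcp_pos: [0.5534, -0.2074, 0.3148]
tcp_rot: [[0.31, 0.0, 0.951], [-0.951, -0.0, 0.31], [0.0, -1.0, 0.0]]
wrist_force: [-0.1, 0.1, -0.3]
grip_width: 0.0373
```

```bash
cat >> h.py <<'E'
def arc():
    s=status.state(); pos=np.array(s["tcp_pos"]); R=np.array(s["tcp_rot"])
    # assume gripped: command a chord in arc, start v from z of grip
    q=R2.T@(pos[:2]-t2)*1e3; z=pos[2]*1e3+ZO
    phi=np.arctan2(z-198,44-q[0]); v=.663-phi
    print("v",round(v,3),"r",round(np.hypot(z-198,44-q[0]),1))
    for dv in (.05,.1,.15,.2,.25,.3):
        ph=phi-dv; print(round(v+dv,3),"tool y",round(220*(np.sin(phi)-np.sin(ph))/10,2),"tool z",round(220*(np.cos(phi)-np.cos(ph))/10,2))
ZO=19
E
python3 - <<'E'
from h import *
topress(); arc()
E
```

```text
press mm [-127.8 -137.8] 314.8 F press [-0.1  0.1] -0.3 w 0.0373
v -0.006 r 219.0
0.044 tool y 0.88 tool z -0.66
0.094 tool y 1.79 tool z -1.28
0.144 tool y 2.73 tool z -1.84
0.194 tool y 3.7 tool z -2.37
0.244 tool y 4.69 tool z -2.84
0.294 tool y 5.71 tool z -3.26
```

{"fn": "servo_tool", "kwargs": {
  "steps": [
    {"translation": [0,0,0],"turn": 0},
    {"translation": [0,0,0],"turn": 0},
    {"translation": [0,0,0],"turn": 0},
    {"translation": [0,0,0],"turn": 0}
  ]
}}

```text
time_s: 10.27
tcp_pos: [0.5524, -0.2077, 0.3145]
tcp_rot: [[0.31, -0.002, 0.951], [-0.951, -0.0, 0.31], [-0.0, -1.0, -0.002]]
wrist_force: [-3.5, -0.9, 0.6]
grip_width: 0.0252
```

Run:
```python
from h import *
topress(); arc()
```

```text
press mm [-128.9 -137.9] 314.5 F press [-3.6  0.3] 0.6 w 0.0252
v -0.002 r 219.7
0.048 tool y 0.88 tool z -0.66
0.098 tool y 1.8 tool z -1.27
0.148 tool y 2.74 tool z -1.83
0.198 tool y 3.71 tool z -2.35
0.248 tool y 4.71 tool z -2.82
0.298 tool y 5.72 tool z -3.24
```

Gripped at 25 mm, which suits the 26 mm bar. I pull along the arc.

{"fn": "servo_tool", "kwargs": {
  "steps": [
    {"translation": [0,0.9,-0.7],"turn": 0},
    {"translation": [0,1.8,-1.3],"turn": 0},
    {"translation": [0,2.7,-1.8],"turn": 0},
    {"translation": [0,3.7,-2.4],"turn": 0},
    {"translation": [0,4.7,-2.8],"turn": 0}
  ]
}}

```text
time_s: 10.68
tcp_pos: [0.5263, -0.2166, 0.2685]
tcp_rot: [[0.31, 0.0, 0.951], [-0.951, -0.001, 0.31], [0.001, -1.0, -0.0]]
wrist_force: [-5.4, -0.6, 7.3]
grip_width: 0.0253
```

Run:
```python
from h import *
topress(); arc()
```

```text
press mm [-156.5 -138. ] 268.5 F press [-5.3  1.1] 7.3 w 0.0253
v 0.243 r 219.5
0.293 tool y 1.02 tool z -0.42
0.343 tool y 2.05 tool z -0.8
0.393 tool y 3.1 tool z -1.11
0.443 tool y 4.17 tool z -1.38
0.493 tool y 5.25 tool z -1.59
0.543 tool y 6.34 tool z -1.75
```

{"fn": "servo_tool", "kwargs": {
  "steps": [
    {"translation": [0,1,-0.4],"turn": 0},
    {"translation": [0,2.1,-0.8],"turn": 0},
    {"translation": [0,3.1,-1.1],"turn": 0},
    {"translation": [0,4.2,-1.4],"turn": 0},
    {"translation": [0,5.3,-1.6],"turn": 0}
  ]
}}

```text
time_s: 11.1
tcp_pos: [0.511, -0.2217, 0.2153]
tcp_rot: [[0.31, -0.0, 0.951], [-0.951, -0.001, 0.31], [0.001, -1.0, -0.0]]
wrist_force: [-3.8, -1.1, 6.2]
grip_width: 0.0256
```

Run:
```python
from h import *
topress(); arc()
```

```text
press mm [-172.6 -138. ] 215.3 F press [-4.   0.2] 6.2 w 0.0256
v 0.497 r 219.6
0.547 tool y 1.09 tool z -0.15
0.597 tool y 2.18 tool z -0.25
0.647 tool y 3.28 tool z -0.3
0.697 tool y 4.38 tool z -0.29
0.747 tool y 5.48 tool z -0.22
0.797 tool y 6.57 tool z -0.1
```

{"fn": "servo_tool", "kwargs": {
  "steps": [
    {"translation": [0,1.1,-0.15],"turn": 0},
    {"translation": [0,2.2,-0.2],"turn": 0},
    {"translation": [0,3.3,-0.3],"turn": 0},
    {"translation": [0,4.4,-0.3],"turn": 0},
    {"translation": [0,5.5,-0.2],"turn": 0}
  ]
}}

```text
time_s: 11.52
tcp_pos: [0.5088, -0.2225, 0.1604]
tcp_rot: [[0.309, -0.001, 0.951], [-0.951, -0.002, 0.309], [0.001, -1.0, -0.001]]
wrist_force: [-5.0, -1.1, 10.5]
grip_width: 0.0253
```

Run:
```python
from h import *
topress(); arc()
```

```text
press mm [-174.9 -138.1] 160.4 F press [-5.1  0.5] 10.5 w 0.0253
v 0.748 r 219.7
0.798 tool y 1.09 tool z 0.12
0.848 tool y 2.18 tool z 0.3
0.898 tool y 3.25 tool z 0.52
0.948 tool y 4.32 tool z 0.81
0.998 tool y 5.37 tool z 1.14
1.048 tool y 6.39 tool z 1.53
```

{"fn": "servo_tool", "kwargs": {
  "steps": [
    {"translation": [0,1.1,0.1],"turn": 0},
    {"translation": [0,2.2,0.3],"turn": 0},
    {"translation": [0,3.3,0.5],"turn": 0},
    {"translation": [0,4.3,0.8],"turn": 0},
    {"translation": [0,5.4,1.1],"turn": 0}
  ]
}}

```text
time_s: 11.93
tcp_pos: [0.5197, -0.2188, 0.1065]
tcp_rot: [[0.31, -0.001, 0.951], [-0.951, -0.001, 0.31], [0.001, -1.0, -0.001]]
wrist_force: [-5.7, 0.6, 11.2]
grip_width: 0.0253
```

Run:
```python
from h import *
topress(); arc()
```

```text
press mm [-163.4 -138. ] 106.5 F press [-5.2  2.4] 11.2 w 0.0253
v 0.999 r 219.7
1.049 tool y 1.03 tool z 0.39
1.099 tool y 2.04 tool z 0.83
1.149 tool y 3.02 tool z 1.32
1.199 tool y 3.98 tool z 1.86
1.249 tool y 4.91 tool z 2.44
1.299 tool y 5.81 tool z 3.07
```

{"fn": "servo_tool", "kwargs": {
  "steps": [
    {"translation": [0,1,0.4],"turn": 0},
    {"translation": [0,2,0.8],"turn": 0},
    {"translation": [0,3,1.3],"turn": 0},
    {"translation": [0,3.7,1.7],"turn": 0},
    {"translation": [0,4.1,1.9],"turn": 0}
  ]
}}

```text
time_s: 12.35
tcp_pos: [0.538, -0.2126, 0.0652]
tcp_rot: [[0.31, -0.001, 0.951], [-0.951, -0.001, 0.31], [0.0, -1.0, -0.001]]
wrist_force: [-4.9, 0.2, 13.0]
grip_width: 0.0252
```

Run:
```python
from h import *
topress(); arc()
```

```text
press mm [-144.  -137.9] 65.2 F press [-4.6  1.8] 13.0 w 0.0252
v 1.207 r 219.8
1.257 tool y 0.93 tool z 0.59
1.307 tool y 1.82 tool z 1.23
1.357 tool y 2.68 tool z 1.91
1.407 tool y 3.51 tool z 2.64
1.457 tool y 4.3 tool z 3.4
1.507 tool y 5.05 tool z 4.21
```

{"fn": "servo_tool", "kwargs": {
  "steps": [
    {"translation": [0,0.2,0.1],"turn": 0},
    {"translation": [0,0.4,0.2],"turn": 0},
    {"translation": [0,0.4,0.2],"turn": 0}
  ]
}}

```text
time_s: 12.6
tcp_pos: [0.5397, -0.212, 0.0623]
tcp_rot: [[0.31, -0.001, 0.951], [-0.951, -0.001, 0.31], [0.001, -1.0, -0.001]]
wrist_force: [-6.7, 0.8, 18.9]
grip_width: 0.025
```

Run:
```python
from h import *
topress(); arc()
```

```text
press mm [-142.3 -138. ] 62.3 F press [-6.1  2.9] 18.9 w 0.025
v 1.223 r 219.8
1.273 tool y 0.92 tool z 0.61
1.323 tool y 1.8 tool z 1.26
1.373 tool y 2.65 tool z 1.96
1.423 tool y 3.47 tool z 2.69
1.473 tool y 4.25 tool z 3.47
1.523 tool y 4.99 tool z 4.29
```

{"fn": "servo_tool", "kwargs": {
  "steps": [
    {"translation": [0,0.2,0.1],"turn": 0},
    {"translation": [0,0.3,0.15],"turn": 0},
    {"translation": [0,0.3,0.15],"turn": 0},
    {"translation": [0,0.3,0.15],"turn": 0},
    {"translation": [0,0.3,0.15],"turn": 0}
  ],
  "newtons": 55
}}

```text
time_s: 13.02
tcp_pos: [0.5409, -0.2117, 0.0603]
tcp_rot: [[0.31, -0.001, 0.951], [-0.951, -0.002, 0.31], [0.001, -1.0, -0.001]]
wrist_force: [-8.2, 0.1, 22.3]
grip_width: 0.0248
```

Run:
```python
from h import *
from station import imaging
import cv2
topress(); arc()
for n in("scene","top"):
    p=imaging.snapshot(n)
    im=p["img"][:,:,::-1]; im=im[70:290,140:340]if n=="scene" else im[90:270,200:450]
    cv2.imwrite(f"pics/{n}6.png",cv2.resize(im,None,fx=2.7 if n=="scene" else 3,fy=2.7 if n=="scene" else 3))
    for t in ("lever_grip","lever_arm","catch_tab","clamp_grip","block","spare_block","screw_jar","glue_bottle","screwdriver"):
        r=imaging.landmark_of(t,p); print(t,[(np.round(a["location"],4).tolist(),round(a["score"],2)) for a in r[:1]])
topress()
```

```text
press mm [-141.1 -138. ] 60.3 F press [-7.7  2.7] 22.3 w 0.0248
v 1.233 r 219.8
1.283 tool y 0.91 tool z 0.62
1.333 tool y 1.79 tool z 1.28
1.383 tool y 2.63 tool z 1.98
1.433 tool y 3.44 tool z 2.73
1.483 tool y 4.21 tool z 3.51
1.533 tool y 4.94 tool z 4.34
lever_grip []
lever_arm []
catch_tab [([0.6721, -0.0478, 0.2406], 0.63)]
clamp_grip [([0.5098, 0.091, 0.0974], 0.57)]
block [([0.6295, -0.0387, 0.0517], 0.73)]
spare_block [([0.7154, -0.2957, 0.0015], 0.63)]
screw_jar [([0.716, -0.2956, 0.0045], 0.66)]
glue_bottle [([0.4902, 0.2425, 0.0014], 0.88)]
screwdriver [([0.337, 0.2035, -0.0027], 0.9)]
lever_grip [([0.5351, -0.2053, 0.0787], 0.58)]
lever_arm [([0.6963, -0.0913, 0.1993], 0.69)]
catch_tab [([0.6712, -0.0141, 0.2539], 0.53)]
clamp_grip [([0.5119, 0.0919, 0.1017], 0.74)]
block [([0.6358, -0.0362, 0.0455], 0.53)]
spare_block []
screw_jar [([0.7146, -0.2947, 0.0048], 0.75)]
glue_bottle [([0.4868, 0.2436, 0.0028], 0.66)]
screwdriver [([0.3409, 0.2071, 0.0048], 0.57)]
press mm [-141.1 -138. ] 60.3 F press [-7.8  2.5] 23.1 w 0.025
```

View pics/scene6.png

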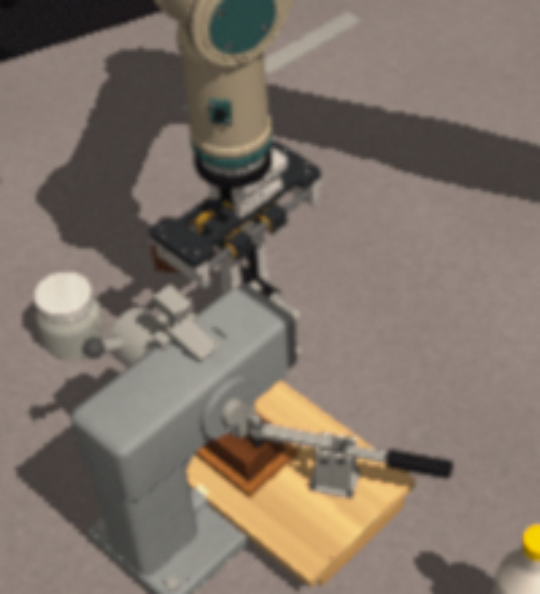

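View pics/top6.png

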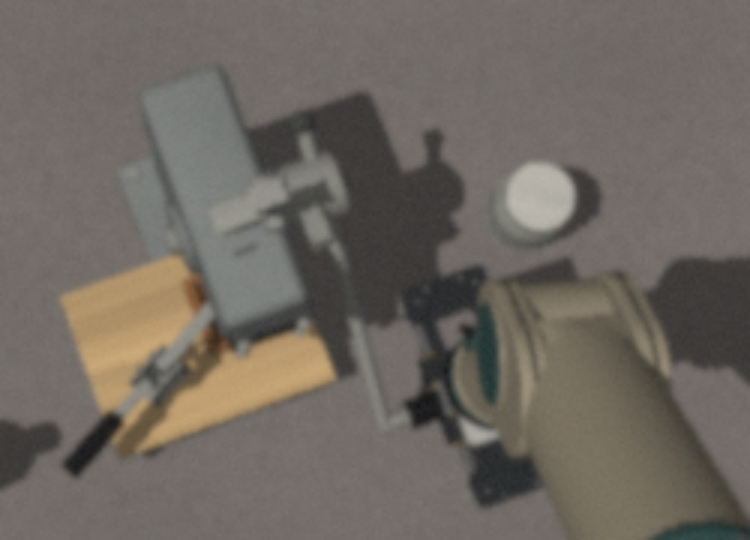

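{"fn": "servo_tool", "kwargs": {
  "steps": [
    {"translation": [0,0.2,0.1],"turn": 0},
    {"translation": [0,0.4,0.2],"turn": 0},
    {"translation": [0,0.4,0.2],"turn": 0},
    {"translation": [0,0.4,0.2],"turn": 0},
    {"translation": [0,0.4,0.2],"turn": 0}
  ]
}}

```text
time_s: 14.43
tcp_pos: [0.5416, -0.2116, 0.059]
tcp_rot: [[0.309, -0.003, 0.951], [-0.951, -0.004, 0.309], [0.003, -1.0, -0.004]]
wrist_force: [-16.3, 1.7, 45.8]
grip_width: 0.0248
```

Run:
```python
from h import *
from station import imaging
import cv2
topress(); arc()
p=imaging.snapshot("scene"); cv2.imwrite("pics/s7.png",cv2.resize(p["img"][165:265,190:290,::-1],None,fx=6,fy=6,interpolation=cv2.INTER_CUBIC))
for t in("lever_grip","catch_tab","dowel"): print(t,[(np.round(a["location"],4).tolist(),round(a["score"],2)) for a in imaging.landmark_of(t,p)[:2]]) if t!="dowel" else None
topress()
```

```text
press mm [-140.3 -138.2] 59.0 F press [-15.    6.7] 45.8 w 0.0248
v 1.24 r 220.0
1.29 tool y 0.91 tool z 0.62
1.34 tool y 1.78 tool z 1.29
1.39 tool y 2.62 tool z 2.0
1.44 tool y 3.42 tool z 2.75
1.49 tool y 4.19 tool z 3.54
1.54 tool y 4.91 tool z 4.37
lever_grip [([0.5398, -0.2071, 0.0775], 0.85), ([0.5084, 0.0959, 0.0998], 0.33)]
catch_tab [([0.6668, -0.0211, 0.2473], 0.75)]
press mm [-140.3 -138.2] 59.0 F press [-13.9   6.2] 45.6 w 0.0247
```

View pics/s7.png

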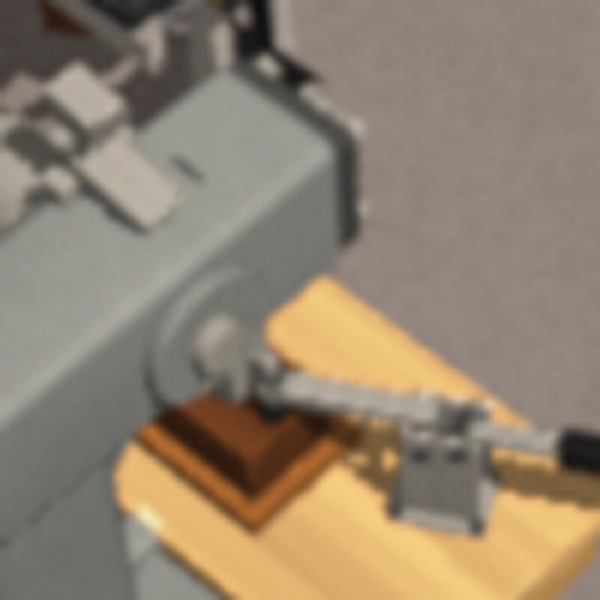

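Force jumped to 46 N over 1.3 mm, so the lever is on its stop and the ram is flush with the head's top (crop 185,165). I ease the push back to a moderate level and hold.

{"fn": "servo_tool", "kwargs": {
  "steps": [
    {"translation": [0,-0.2,-0.1],"turn": 0},
    {"translation": [0,-0.2,-0.1],"turn": 0},
    {"translation": [0,-0.2,-0.1],"turn": 0},
    {"translation": [0,-0.2,-0.1],"turn": 0},
    {"translation": [0,-0.2,-0.1],"turn": 0}
  ]
}}

```text
time_s: 15.0
tcp_pos: [0.5412, -0.2117, 0.0597]
tcp_rot: [[0.309, -0.002, 0.951], [-0.951, -0.003, 0.309], [0.002, -1.0, -0.003]]
wrist_force: [-12.4, 1.2, 34.3]
grip_width: 0.0249
```

Run:
```python
from h import *
from station import arm
topress(); arc()
print(arm.close_job())
```

```text
press mm [-140.7 -138.1] 59.7 F press [-11.4   5. ] 34.3 w 0.0249
v 1.237 r 219.9
1.287 tool y 0.91 tool z 0.62
1.337 tool y 1.79 tool z 1.28
1.387 tool y 2.63 tool z 1.99
1.437 tool y 3.43 tool z 2.74
1.487 tool y 4.2 tool z 3.53
1.537 tool y 4.93 tool z 4.35
the job is handed in; nothing more can be done
None
```

I shut the clamp, flipped the safety catch flat onto the head, pulled the lever to its stop, and handed the job in at about 15 s with the lever still held down. No verdict was reported, so what follows is my own last checks:

- **Clamp:** the handle is level, with its grip at about z 0.10 m, and the foot sits on the block in the picture. I had pushed it to a hard stop at 41 N. I could not measure the foot's force on the block.
- **Catch:** the tab lies flat at about z 0.25 m.
- **Lever:** the arm's position puts it at about 1.24 rad, slightly past the nominal 1.2 stop. Force rose sharply at the end, so it is against the stop. I eased back and hold it with about 34 N upward at the wrist.
- **Dowel:** I did not see it directly. I take it to be flush because the lever is at its stop and the ram's top is level with the head.
- **Block and bystanders:** the block reads within about 5 mm of where it was loaded, which is about the networks' accuracy. The bottle, jar and screwdriver read where they started.

**Disagreements:**
- The spare block was hidden by the arm at the end. The network either missed it or reported the jar's position for it. The arm stayed clear of it and no unexpected force showed.
- One catch reading from the scene camera, just after the pull, gave the hinge's position. The other readings and the picture show the catch fully over.

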